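# Centre-punch a claim-tag blank in its marking jig

## Robot

A 7-joint arm with a two-finger parallel gripper is mounted at the origin on a cart in front of the work surface, level with it; the furniture and walls round the work are solid. World frame = base frame: x ahead of the robot, y to its left, z up, the work surface at z = 0. Lengths are in m, angles in rad, forces in N, time in s.
With the tool pointing down it reaches from about 0.425 to 0.825 m from the base axis. Payload 3.6 kg.
Tool frame: the origin (TCP) lies at the very end of the fingers, on their centre line; the grasp point (between the pads) lies 19 mm behind it (pinch_z is the distance from the TCP to the grasp point, in m); z points along the fingers, y is the line along which they close (so a half turn about z gives the same grasp; the last joint's range is limited). The gripper opens to 93 mm and grips with 3 to 60 N. Pads are 15 mm wide; open, the fingers measure 128 mm over their backs; the gripper's body (75 mm by 188 mm) begins 65 mm behind the grasp point.
Start: joints at [-1.276, 0.615, -0.013, 1.423, 0.008, 1.103, -0.04], TCP at [0.205, 0.617, 0.219] pointing down, gripper open.
Joint ranges: [-3.12, 3.12], [-0.3, 2.06], [-1.34, 1.32], [0.26, 2.42], [-1.36, 4.5], [0.01, 1.98], [-2.84, 2.84]. Speed limits (rad/s): [2.79, 2.79, 3.14, 3.14, 3.14, 3.14, 3.14].

## Interface

Orientations are given as a rotation vector (axis times angle).
In Python, from station import * gives the robot as it stands.
- The arm moves only by the shell command python3 -m creep 'ROWS' [OPENING] [FORCE]. ROWS is text: rows parted by semicolons, each of 6 numbers parted by spaces: the shift along the world's x, y, z scaled (see below), then the turn, a rotation vector about the world's x, y, z scaled (see below). In form: tx ty tz wx wy wz; .... A call has 1 to 10 rows; each row is the pose to reach, as a shift and turn from the pose commanded when the call began, turning the shorter way round; what a row does not reach only later rows make up. The controller multiplies each number of a shift by 0.6 m and each number of a turn by pi rad. A row lasts 1/10 s, in which the tool goes at most 50 mm and 8.59 degrees, less where a joint would pass 70% of its speed; a pose out of reach is approached as far as the arm can. A call with a number of a shift or a turn outside -1 to 1 is refused whole. A call with a gripper value outside its range is refused whole. OPENING is the opening in per cent of the stroke, from 0 (shut) to 100 (fully open), set as the call begins (- or left out, the last holds). The fingers move at their own pace and stop on an object; FORCE is the grip in N (left out, the last holds). Time passes only in rows, so rows that repeat a pose let the fingers close. It gives the time, the measured TCP pose, the force, the opening and the grip force at its end, in the units of the state.
- state(): the state, without advancing time (a new reading comes with each control period).
- read_camera(name): name is "side" or "top"; returns (picture, depth): 400x640x3 uint8, red, green, blue; 400x640 float32, m along the optical axis (not along the pixel's ray), 0 where there is no reading.
- camera_params(name): a dict with "K" (3x3 intrinsics, pixels), "dist" ([k1, k2, p1, p2, k3] as OpenCV has them; the pictures are not rectified), "extrinsics" (4x4, takes a point from world to camera coordinates). Camera axes: x right, y down, z forward; pixel columns grow to the right and rows downward; lengths in m; the calibration is good to about 2 mm. A picture is of the moment at which its call begins. camera_params takes no time and is no camera call.
- hand_in(): hands the job in; it is judged then, once.
The state is a dict: "clock": time; "joints": joint angles; "joint_vel": joint speeds; "joint_efforts": joint torques, N m; "eef_pos": TCP position; "tool_rot": TCP orientation; "ft_force": force on the tool from outside, world axes, zero at the start; "ft_torque": the same for the moment, N m; "grip_width": finger opening in m; "grip_force": force on a finger pad.
Only numpy, scipy, OpenCV 4.12 (cv2) and the standard library are available. Lean on these libraries where they do the work, as an engineer would, in place of code of your own. Each camera call takes 0.05 s, during which the arm holds its last target. There are 200 camera calls.

## Task

Mark the drill spot on the brass tag blank: take the spring-loaded centre punch out of its wooden stand, put its point down through the guide hole of the marking jig and press it straight down on the blank until its hidden spring snaps, easing off at once rather than leaning on it. Then put the punch back upright and fully home in its stand, let go of it, and leave the other things on the counter alone. Never make the punch snap anywhere else.

Things in the scene. Friction and masses are not known exactly. Their poses are not given: they have to be found in the camera images.
- punch_grip (a point): Spring-loaded centre punch, round, 138 mm long, 0.2 kg, axis = z (up). This point: on the axis, at the middle of its red grip with dark rings (18 mm diameter, 50 mm long). 25 mm below is the top of a steel collar (30 mm diameter, 5 mm thick) on which fingertips may bear to press down; 36 mm above is the top of its steel cap (20 mm diameter).
- punch: The same punch; origin on the axis at the underside of the collar (30 mm below punch_grip), z towards the cap. Below the collar: an aluminium nose 16 mm in diameter, 32 mm long, tapering to 10 mm over its last 8 mm, then a steel plunger 6 mm in diameter that stands 40 mm out of the nose and ends in a cone.
- punch_point (a point): End of the plunger's point, 72 mm below the collar's underside when out. The push rises from about 3 N to a hidden snap force between 10 and 16 N some 4 to 6 mm in; there the hammer inside snaps and the push falls at once by 3 to 6 N. If one goes on pressing, the force climbs again and the plunger bottoms 3 to 4 mm further. Lifted off, it springs out and resets itself.
- stand: Wooden stand fixed to the counter: block 56 x 56 mm, 82 mm high, on a dark foot 80 x 80 x 8 mm. Origin at the centre of its underside. At the start the punch stands in its hole.
- stand_mouth (a point): Centre of the mouth of the stand's hole, on its top face, 82 mm above the counter. Hole 22 mm diameter, chamfered 3 mm, 74 mm deep. The punch is home when the collar's underside rests on this face (punch at this point); the plunger then hangs free.
- jig: Marking jig fixed to the counter: grey base 130 x 110 x 10 mm, over it a flat steel bridge (34 mm along x, 104 mm along y, 8 mm thick) with the guide hole in its middle inside a painted red ring; all of it below 55 mm. Under the bridge lies the brass tag blank (100 x 50 mm) on a screw seat. Origin at the centre of its underside.
- guide_mouth (a point): Centre of the guide hole's mouth, on top of the bridge, 50 mm above the counter. Hole 10 mm diameter, right through the 8 mm bridge, chamfered 2.5 mm. The blank's face lies straight below, 11 to 27 mm under the mouth, differing every time (not measured: feel for it). The jig bears at most 20 N from the punch.
- tag_box: Light blue card box, 60 x 85 x 45 mm, loose; leave alone. Origin at the centre of its underside.
- tape_measure: Round yellow tape measure, 52 x 58 x 15 mm, loose; leave alone. Origin at the centre of its underside.
- thread_spool: Spool of red thread, 30 mm diameter, 48 mm high, loose; leave alone. Origin at the centre of its underside.
- punch_hammer (a point): Hidden hammer inside the punch, on its axis 16 mm above the collar's underside; it jumps about 3 mm towards the cap when the spring snaps and goes back when the punch is lifted. It cannot be seen.
Not all that is in view belongs to the job. Of the things shaped like the stand, the wooden one is meant.

How it is judged:
By the outcome, as a careful person would: the job done as asked, in the order asked, and still so for the second after the job is handed in, with the robot touching nothing.
It also fails if it takes over 61 s, if anything falls off the work surface, if the arm or the gripper's body presses on something with over 40 N, if the wrist force passes 120 N, or if a joint passes its speed limit or range.

## Working session

There is one attempt and no reset: what is moved stays moved. The work goes in short steps, Python scripts to look and compute and a shell command to move; the robot and the scene stay as the last step left them, time stands still between calls to the robot, and variables do not carry over. Pictures are saved under pics/ and viewed, at most 10 in all, crops included, and the job is handed in when it is done.

```bash
ls; mkdir -p pics; cat > h.py <<'E'
from station import *
import numpy as np, cv2
def grab(n,save=None):
    im,d=read_camera(n)
    if save: cv2.imwrite('pics/'+save,im[:,:,::-1])
    return im,d
def cloud(n,d):
    p=camera_params(n);K=np.array(p['K']);E=np.array(p['extrinsics'])
    v,u=np.mgrid[:d.shape[0],:d.shape[1]]
    xy=cv2.undistortPoints(np.stack([u,v],-1).reshape(-1,1,2).astype(np.float64),K,np.array(p['dist'],float)).reshape(d.shape+(2,))
    P=np.dstack([xy*d[...,None],d])
    W=(P-E[:3,3])@E[:3,:3]
    W[d<=0]=np.nan
    return W
E
python3 - <<'E'
from h import *
for n in('top','side'):
    im,d=grab(n,n+'0.png'); np.savez(n+'0.npz',im=im,d=d)
    p=camera_params(n);E=np.array(p['extrinsics']);print(n,-E[:3,:3].T@E[:3,3],E[:3,2] if 0 else E[2,:3])
s=state();print(s)
E
```

```text
pics
top [0.4495306  0.06870641 1.34676002] [ 0.09359565  0.0054832  -0.99559519]
side [0.08231318 1.11426692 0.59889775] [ 0.39398428 -0.83401991 -0.38624756]
{'clock': 0.1, 'joints': array([-1.27651144,  0.61579339, -0.01260139,  1.42472472,  0.0081054 ,
        1.10338962, -0.04041656]), 'joint_vel': array([-0.00200895, -0.0025839 ,  0.00094979, -0.00391954,  0.00029154,
       -0.00163769, -0.00260371]), 'joint_efforts': array([ 8.79627805e-04, -4.60042405e+01,  2.10292535e-01, -1.66245174e+01,
       -6.11008890e-02,  1.69142248e-02,  8.39539553e-05]), 'eef_pos': array([0.20472874, 0.61617498, 0.21762056]), 'tool_rot': array([-0.50161805, -3.10095986,  0.00352113]), 'ft_force': array([0.27508538, 0.43661049, 0.06103253]), 'ft_torque': array([ 0.03871829,  0.06859006, -0.01600057]), 'grip_force': 0.0, 'grip_width': 0.0932462298449134}
```

View pics/top0.png

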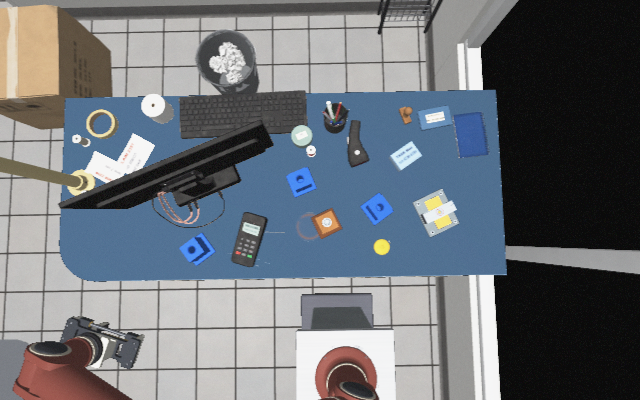

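View pics/side0.png

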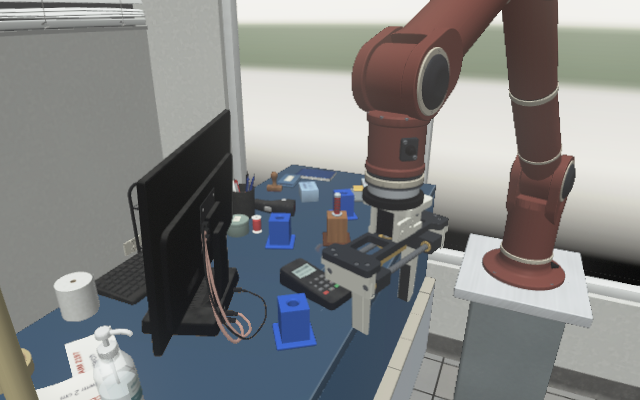

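The top view shows the wooden stand with the punch at about (327,223), the jig with its ring at about (437,212), the tape measure at (381,247) and the monitor at upper left. The side view shows the punch upright in the wooden stand at about (337,215), partly behind the gripper.

```bash
python3 - <<'E'
from h import *
z=np.load('top0.npz');im,d=z['im'],z['d'];W=cloud('top',d)
cv2.imwrite('pics/crop.png',np.hstack([cv2.resize(im[195:250,295:350,::-1],(400,400),interpolation=cv2.INTER_CUBIC),cv2.resize(im[185:240,410:465,::-1],(400,400),interpolation=cv2.INTER_CUBIC)]))
def at(n,m):
    P=W[m];print(n,len(P),np.nanmedian(P,0).round(4),'mid',((np.nanmin(P,0)+np.nanmax(P,0))/2).round(4),'ext',np.ptp(P,0).round(4))
X,Y,Z=W[...,0],W[...,1],W[...,2]
v,u=np.mgrid[:400,:640]
st=(abs(u-327)<22)&(abs(v-223)<22)
at('cap',st&(Z>.13)); at('standtop',st&(abs(Z-.082)<.006))
print('capz',np.nanmax(Z[st]))
m=st&(abs(Z-.082)<.006); r=cv2.minAreaRect(W[m][:,:2].astype(np.float32));print(r)
jg=(abs(u-437)<26)&(abs(v-213)<27)
at('bridge',jg&(abs(Z-.05)<.006)); print(cv2.minAreaRect(W[jg&(abs(Z-.05)<.006)][:,:2].astype(np.float32)))
at('base',jg&(Z>.004)&(Z<.016));print(cv2.minAreaRect(W[jg&(Z>.004)&(Z<.016)][:,:2].astype(np.float32)))
hsv=cv2.cvtColor(im,cv2.COLOR_RGB2HSV)
red=((hsv[...,0]<8)|(hsv[...,0]>172))&(hsv[...,1]>70)
at('ring',jg&red); print(W[jg&red].round(4))
mon=(v<215)&(u<280)&(v>100)&(Z>.2); at('monitor',mon); print(np.nanmin(X[mon]),np.nanmin(Y[mon]),np.nanmax(Z[mon]))
k=(v>95)&(v<275)&(u>280)&(u<500)&(Z>.09)
for a in np.argwhere(k)[::6]: print(a,W[tuple(a)].round(3))
E
```

```text
cap 36 [0.5005 0.0499 0.1469] mid [0.5008 0.0498 0.1462] ext [0.0181 0.0181 0.0113]
standtop 263 [0.4999 0.0516 0.0828] mid [0.5004 0.0505 0.0823] ext [0.0689 0.0719 0.0112]
capz 0.15180225288365395
((0.5007376074790955, 0.04989023506641388), (0.05500263348221779, 0.05495216324925423), 25.574296951293945)
bridge 331 [ 0.528  -0.3145  0.0506] mid [ 0.5279 -0.3141  0.0499] ext [0.07   0.1068 0.0118]
((0.5290606021881104, -0.3150485157966614), (0.03439043462276459, 0.10554609447717667), 24.386505126953125)
base 739 [ 0.526  -0.3038  0.0097] mid [ 0.5274 -0.3197  0.01  ] ext [0.1737 0.1727 0.0119]
((0.527682900428772, -0.31985870003700256), (0.1687370091676712, 0.1747780591249466), 88.44414520263672)
ring 1 [ 0.5373 -0.3065  0.0515] mid [ 0.5373 -0.3065  0.0515] ext [0. 0. 0.]
[[ 0.5373 -0.3065  0.0515]]
monitor 6216 [0.635  0.4749 0.3103] mid [0.6431 0.5432 0.2985] ext [0.2205 0.6741 0.1969]
0.5328681881295659 0.2061099115052338 0.39695278253588584
[101 327] [0.872 0.043 0.135]
[102 330] [0.87  0.033 0.132]
[103 330] [0.868 0.033 0.13 ]
[103 336] [0.879 0.013 0.097]
[104 327] [0.865 0.0
[... 410 characters left out ...]
112 331] [0.851 0.03  0.091]
[113 323] [0.838 0.056 0.123]
[113 346] [ 0.839 -0.016  0.118]
[114 343] [ 0.843 -0.008  0.094]
[115 326] [0.835 0.046 0.112]
[116 324] [0.837 0.052 0.097]
[117 347] [ 0.832 -0.021  0.097]
[121 326] [0.82  0.046 0.099]
[121 341] [0.809 0.001 0.132]
[122 332] [0.804 0.029 0.142]
[122 342] [ 0.805 -0.002  0.135]
[123 333] [0.809 0.025 0.113]
[124 328] [0.812 0.04  0.093]
[125 329] [0.809 0.037 0.091]
[126 330] [0.806 0.034 0.09 ]
[126 336] [0.804 0.015 0.097]
[218 327] [0.51  0.05  0.141]
[219 329] [0.507 0.044 0.145]
[220 330] [0.504 0.041 0.141]
[221 328] [0.5   0.047 0.151]
[222 327] [0.498 0.05  0.148]
[223 327] [0.495 0.05  0.145]
[224 328] [0.492 0.047 0.144]
```

View pics/crop.png

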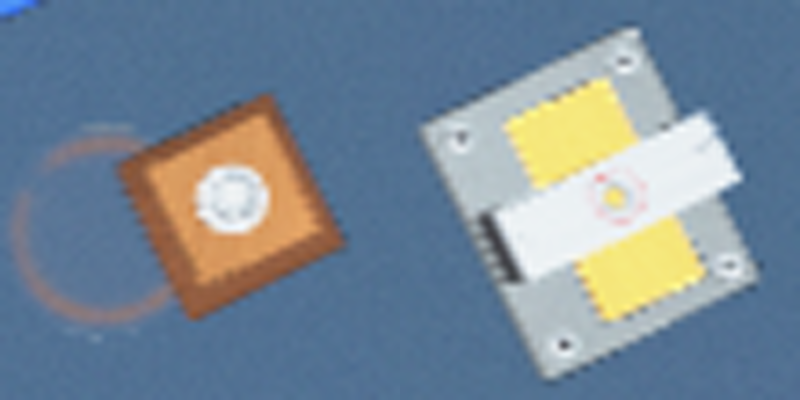

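The crops show the cap centred on the stand at crop (232,200), and the guide hole in its faint red ring at crop (615,197), i.e. pixel (439.1,211.6). The stand axis is at about (0.5007, 0.0499). I'll move over the stand and work out the hole position.

```bash
python3 - <<'E'
from h import *
z=np.load('top0.npz');im=z['im'];p=camera_params('top');K=np.array(p['K']);E=np.array(p['extrinsics']);c=-E[:3,:3].T@E[:3,3]
def ray(u,v,z):
    q=cv2.undistortPoints(np.array([[[u,v]]],float),K,np.array(p['dist'],float))[0,0];r=E[:3,:3].T@[q[0],q[1],1];return c+r*(z-c[2])/r[2]
g=im[200:224,428:452].astype(float);w=np.clip(g[...,0]-g[...,1]-8,0,None)
v,u=np.mgrid[200:224,428:452]
m=np.hypot(u-439.1,v-211.6)<5.5; yel=np.clip(g[...,0]-g[...,2]-50,0,None)*(np.hypot(u-439.1,v-211.6)<2.2)
w*=m;print('ring',(w*u).sum()/w.sum(),(w*v).sum()/w.sum());a=ray((w*u).sum()/w.sum(),(w*v).sum()/w.sum(),.05);print(a)
print('hole',(yel*u).sum()/yel.sum(),(yel*v).sum()/yel.sum(),ray((yel*u).sum()/yel.sum(),(yel*v).sum()/yel.sum(),.05))
print(ray(439.1,211.6,.05))
E
python3 -m creep '0.49333 -0.94383 0.0333 0 0 0;0.49333 -0.94383 0.0333 0 0 0;0.49333 -0.94383 0.0333 0 0 0;0.49333 -0.94383 0.0333 0 0 0;0.49333 -0.94383 0.0333 0 0 0;0.49333 -0.94383 0.0333 0 0 0' 60 10
```

```text
ring 439.06880733944956 211.7018348623853
[ 0.52856463 -0.31321635  0.05      ]
hole 438.9321266968326 211.60180995475113 [ 0.52889487 -0.31279132  0.05      ]
[ 0.52889147 -0.31333134  0.05      ]
clock: 0.7
eef_pos: [0.3443, 0.3489, 0.2278]
tool_rot: [-0.501, -3.101, 0.001]
ft_force: [0.6, 0.2, -0.1]
grip_width: 0.0562
grip_force: 0.0
```

```bash
python3 -m creep '0.2607 -0.499 0 0 0 0;0.2607 -0.499 0 0 0 0;0.2607 -0.499 0 0 0 0;0.2607 -0.499 0 0 0 0;0.2607 -0.499 0 0 0 0;0.2607 -0.499 0 0 0 0;0.2607 -0.499 0 0 0 0;0.2607 -0.499 0 0 0 0;0.2607 -0.499 0 0 0 0;0.2607 -0.499 0 0 0 0'; python3 -c "
from station import *;s=state();print(s['eef_pos'],s['joints'])"
```

```text
clock: 1.7
eef_pos: [0.4994, 0.0534, 0.2277]
tool_rot: [-0.498, -3.1, -0.001]
ft_force: [-0.1, 0.1, -0.7]
grip_width: 0.0555
grip_force: 0.0
[0.49944313 0.05337762 0.22767884] [-0.22558746  0.37794021  0.10668558  1.83128627 -0.05025292  0.93613912
  1.15600473]
```

```bash
python3 -m creep '0.0021 -0.0058 -0.04 0 0 0;0.0021 -0.0058 -0.08 0 0 0;0.0021 -0.0058 -0.1 0 0 0;0.0021 -0.0058 -0.1 0 0 0;0.0021 -0.0058 -0.1 0 0 0;0.0021 -0.0058 -0.1 0 0 0';python3 - <<'E'
from h import *
s=state();print(s['eef_pos'],s['tool_rot'])
im,d=grab('side');cv2.imwrite('pics/s1.png',cv2.resize(im[140:270,260:430,::-1],(784,600),interpolation=cv2.INTER_CUBIC))
E
```

```text
clock: 2.3
eef_pos: [0.502, 0.0491, 0.169]
tool_rot: [0.499, 3.1, 0.001]
ft_force: [-0.1, 0.4, 0.1]
grip_width: 0.0556
grip_force: 0.0
[0.50203258 0.04908818 0.16896222] [4.99096856e-01 3.09993182e+00 1.25959894e-03]
```

View pics/s1.png

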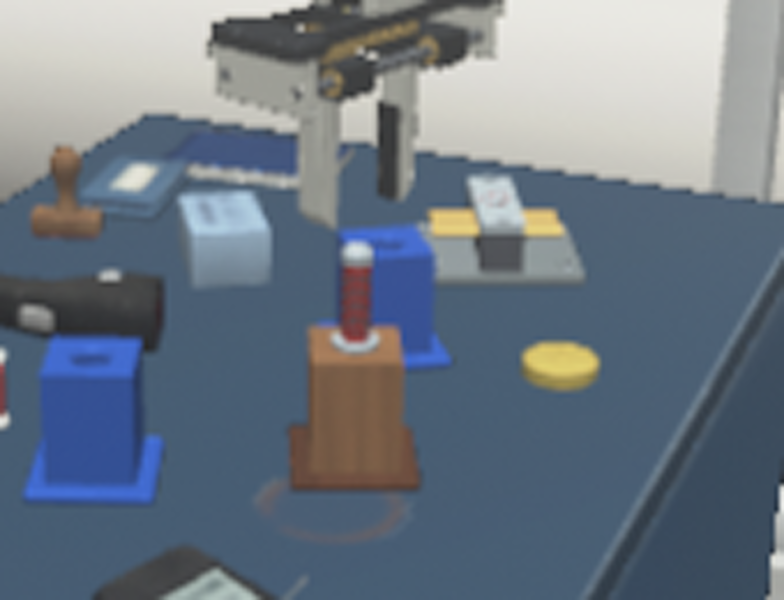

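The side crop shows the open fingers above the punch, whose cap is at crop (357,250) with the collar resting on the wooden stand. Next I descend.

```bash
python3 -m creep '-0.002 0.0013 -0.05 0 0 0;-0.002 0.0013 -0.09 0 0 0;-0.002 0.0013 -0.12 0 0 0;-0.002 0.0013 -0.132 0 0 0;-0.002 0.0013 -0.132 0 0 0;-0.002 0.0013 -0.132 0 0 0;-0.002 0.0013 -0.132 0 0 0;-0.002 0.0013 -0.132 0 0 0'; python3 -c "
from station import *;s=state();print(s['eef_pos'],s['tool_rot'],s['ft_force'])"
```

```text
clock: 3.15
eef_pos: [0.501, 0.0491, 0.0897]
tool_rot: [0.501, 3.099, 0.001]
ft_force: [-0.1, -0.3, 0.2]
grip_width: 0.0556
grip_force: 0.0
[0.50095582 0.04905915 0.0897079 ] [5.01323234e-01 3.09949526e+00 8.14065398e-04] [-0.13215561 -0.30717862  0.24702152]
```

```bash
python3 -m creep '0 0.0013 -0.0015 0 0 0;0 0.0013 -0.0015 0 0 0;0 0.0013 -0.0015 0 0 0' && python3 -m creep '0 0 0 0 0 0;0 0 0 0 0 0;0 0 0 0 0 0;0 0 0 0 0 0;0 0 0 0 0 0;0 0 0 0 0 0;0 0 0 0 0 0;0 0 0 0 0 0' 0 45
```

```text
clock: 3.45
eef_pos: [0.5003, 0.0498, 0.088]
tool_rot: [0.501, 3.101, -0.0]
ft_force: [-0.1, 0.3, 0.3]
grip_width: 0.0561
grip_force: 0.0
clock: 4.25
eef_pos: [0.5002, 0.0498, 0.0878]
tool_rot: [-0.501, -3.101, 0.0]
ft_force: [0.5, 1.0, -0.7]
grip_width: 0.018
grip_force: 45.0
```

```bash
python3 -m creep '0 0 0.01 0 0 0;0 0 0.03 0 0 0;0 0 0.06 0 0 0;0 0 0.1 0 0 0;0 0 0.14 0 0 0;0 0 0.18 0 0 0;0 0 0.2 0 0 0;0 0 0.2 0 0 0;0 0 0.2 0 0 0;0 0 0.2 0 0 0'; python3 - <<'E'
from h import *
s=state();print(s['eef_pos'],s['tool_rot'])
im,d=grab('side');cv2.imwrite('pics/s2.png',cv2.resize(im[110:240,260:430,::-1],(784,600),interpolation=cv2.INTER_CUBIC))
E
```

```text
clock: 5.25
eef_pos: [0.4995, 0.0496, 0.2072]
tool_rot: [-0.501, -3.099, 0.001]
ft_force: [-0.2, 0.1, -1.4]
grip_width: 0.0176
grip_force: 45.0
[0.49945335 0.04961279 0.20719021] [-5.01444337e-01 -3.09926075e+00  1.10748860e-03]
```

View pics/s2.png

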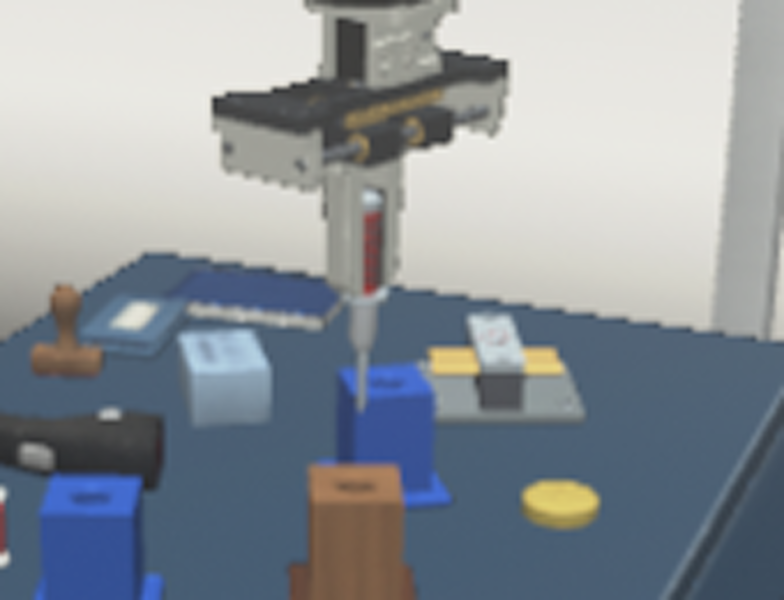

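```bash
python3 - <<'E'
from h import *
p=camera_params('side');E=np.array(p['extrinsics']);K=np.array(p['K'])
s=state();x,y,z=s['eef_pos'];print(x,y,z)
zz=np.array([z+.055,z-.006,z-.042,z-.078]);P=np.c_[[x]*4,[y]*4,zz]
q=cv2.projectPoints(P,cv2.Rodrigues(E[:3,:3])[0],E[:3,3],K,np.array(p['dist'],float))[0][:,0]
c=(q+.5-[260,110])*[784/170,600/130]-.5
print(q.round(1),c.round(0))
E
```

```text
0.4995026893823101 0.04962032495692023 0.2070543276724191
[[338.7 152.7]
 [338.3 174.1]
 [338.  186.3]
 [337.8 198.3]] [[365. 199.]
 [363. 298.]
 [362. 354.]
 [360. 410.]]
```

The punch's point is at crop (361,408), within a pixel of where a vertical punch should appear, so the grasp is straight. On to the jig.

```bash
python3 -m creep '0.004 -0.05 0 0 0 0;0.01 -0.11 0 0 0 0;0.015 -0.18 0 0 0 0;0.02 -0.25 0 0 0 0;0.026 -0.32 0 0 0 0;0.031 -0.39 0 0 0 0;0.036 -0.46 0 0 0 0;0.041 -0.52 0 0 0 0;0.045 -0.57 0 0 0 0;0.0485 -0.6057 0 0 0 0' && python3 -m creep '0 0 0 0 0 0;0 0 0 0 0 0;0 0 0 0 0 0;0 0 0 0 0 0;0 0 0 0 0 0'
```

```text
clock: 6.3
eef_pos: [0.5282, -0.3165, 0.2065]
tool_rot: [-0.506, -3.098, 0.001]
ft_force: [-0.1, 0.1, -1.5]
grip_width: 0.0179
grip_force: 45.0
clock: 6.8
eef_pos: [0.5297, -0.3123, 0.208]
tool_rot: [-0.499, -3.102, -0.001]
ft_force: [0.0, 0.2, -1.7]
grip_width: 0.0182
grip_force: 45.0
```

```bash
python3 -m creep '-0.0018 -0.0025 -0.02 0 0 0;-0.0018 -0.0025 -0.05 0 0 0;-0.0018 -0.0025 -0.08 0 0 0;-0.0018 -0.0025 -0.1 0 0 0;-0.0018 -0.0025 -0.11 0 0 0;-0.0018 -0.0025 -0.115 0 0 0;-0.0018 -0.0025 -0.115 0 0 0;-0.0018 -0.0025 -0.115 0 0 0;-0.0018 -0.0025 -0.115 0 0 0'; python3 - <<'E'
from h import *
s=state();print(s['eef_pos'],s['tool_rot'])
im,d=grab('side');cv2.imwrite('pics/s3.png',cv2.resize(im[140:205,335:420,::-1],(784,600),interpolation=cv2.INTER_CUBIC))
p=camera_params('side');E=np.array(p['extrinsics']);K=np.array(p['K'])
x,y,z=s['eef_pos']
P=np.array([[x,y,z-.006],[x,y,z-.042],[x,y,z-.078],[.5286,-.3138,.05]])
q=cv2.projectPoints(P,cv2.Rodrigues(E[:3,:3])[0],E[:3,3],K,np.array(p['dist'],float))[0][:,0]
print(((q+.5-[335,140])*[784/85,600/65]-.5).round(0))
E
```

```text
clock: 7.7
eef_pos: [0.5288, -0.3155, 0.1397]
tool_rot: [0.501, 3.1, -0.001]
ft_force: [0.3, 0.1, -1.7]
grip_width: 0.0178
grip_force: 45.0
[ 0.52877542 -0.31545032  0.13968649] [ 5.01477916e-01  3.09983291e+00 -9.50153604e-04]
[[315. 189.]
 [310. 278.]
 [306. 366.]
 [304. 396.]]
```

View pics/s3.png

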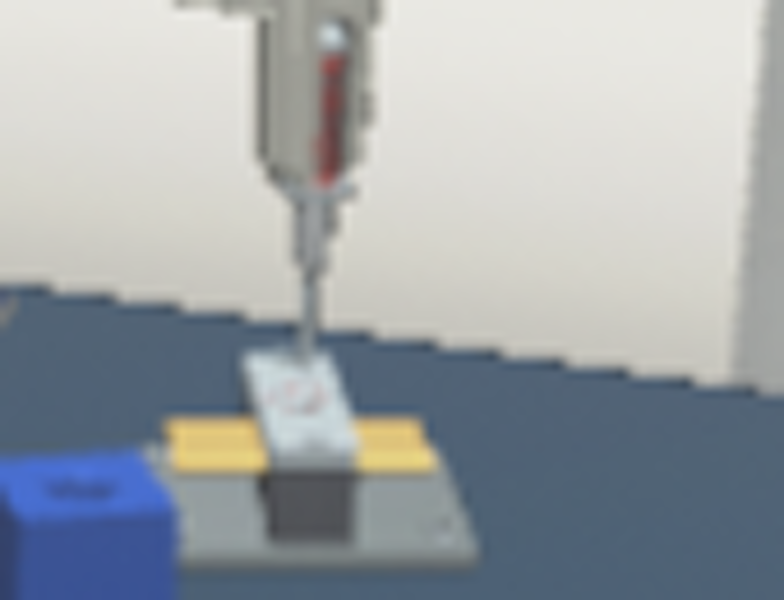

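The side crop shows the point at about (308,360), just above and behind the red ring, which is centred at (300,397). This matches the projection to about 1 mm. I'll correct slightly and enter the hole.

```bash
python3 -m creep '0.0006 0.0033 0 0 0 0;0.0006 0.0033 0 0 0 0;0.0006 0.0033 -0.005 0 0 0;0.0006 0.0033 -0.01 0 0 0;0.0006 0.0033 -0.015 0 0 0;0.0006 0.0033 -0.018 0 0 0;0.0006 0.0033 -0.018 0 0 0' && python3 -m creep '0 0 -0.002 0 0 0;0 0 -0.004 0 0 0;0 0 -0.004 0 0 0' && python3 -m creep '0 0 -0.002 0 0 0;0 0 -0.004 0 0 0;0 0 -0.004 0 0 0'
```

```text
clock: 8.45
eef_pos: [0.5284, -0.3131, 0.1276]
tool_rot: [-0.502, -3.1, -0.0]
ft_force: [0.5, -0.1, -2.2]
grip_width: 0.0181
grip_force: 45.0
clock: 8.75
eef_pos: [0.5286, -0.3132, 0.1256]
tool_rot: [-0.502, -3.101, -0.0]
ft_force: [-0.3, -0.5, -1.4]
grip_width: 0.0182
grip_force: 45.0
clock: 9.05
eef_pos: [0.5286, -0.3131, 0.1231]
tool_rot: [-0.502, -3.101, -0.0]
ft_force: [0.3, 0.3, -1.9]
grip_width: 0.0181
grip_force: 45.0
```

```bash
for i in 1; do :; done; python3 -m creep '0 0 -0.002 0 0 0;0 0 -0.004 0 0 0;0 0 -0.004 0 0 0' |grep -E 'eef|ft'; python3 -m creep '0 0 -0.002 0 0 0;0 0 -0.004 0 0 0;0 0 -0.004 0 0 0' |grep -E 'eef|ft'
```

```text
eef_pos: [0.5286, -0.3131, 0.1207]
ft_force: [-0.1, -0.4, -1.7]
eef_pos: [0.5286, -0.3131, 0.1183]
ft_force: [-0.3, 1.6, -1.4]
```

```bash
python3 -m creep '0 0 -0.0015 0 0 0;0 0 -0.003 0 0 0;0 0 -0.003 0 0 0' |grep -E 'eef|ft'
```

```text
eef_pos: [0.5286, -0.3131, 0.1166]
ft_force: [-0.1, 1.0, -1.8]
```

```bash
python3 -m creep '0 0.001 -0.0015 0 0 0;0 0.001 -0.003 0 0 0;0 0.001 -0.003 0 0 0' |grep -E 'eef|ft'; python3 -m creep '0 0 -0.0015 0 0 0;0 0 -0.003 0 0 0;0 0 -0.003 0 0 0' |grep -E 'eef|ft'
```

```text
eef_pos: [0.5286, -0.3124, 0.1147]
ft_force: [-0.4, 0.2, -2.0]
eef_pos: [0.5286, -0.3125, 0.1129]
ft_force: [-0.2, 0.3, -1.3]
```

```bash
python3 -m creep '0 0 -0.0015 0 0 0;0 0 -0.003 0 0 0;0 0 -0.003 0 0 0' |grep -E 'eef|ft'
```

```text
eef_pos: [0.5286, -0.3125, 0.1111]
ft_force: [0.7, 0.5, -1.9]
```

```bash
python3 -m creep '0 0 -0.0015 0 0 0;0 0 -0.003 0 0 0;0 0 -0.003 0 0 0' |grep -E 'eef|ft'
```

```text
eef_pos: [0.529, -0.3128, 0.1101]
ft_force: [0.1, 0.5, 2.4]
```

```bash
python3 -m creep '0 0 -0.0015 0 0 0;0 0 -0.003 0 0 0;0 0 -0.003 0 0 0' |grep -E 'eef|ft'
```

```text
eef_pos: [0.529, -0.3128, 0.1083]
ft_force: [-1.4, 0.1, 5.2]
```

```bash
python3 -m creep '0 0 -0.001 0 0 0;0 0 -0.002 0 0 0' |grep -E 'eef|ft'
```

```text
eef_pos: [0.5291, -0.3128, 0.1072]
ft_force: [-0.4, 0.7, 7.2]
```

```bash
python3 -m creep '0 0 -0.001 0 0 0' |grep -E 'eef|ft'
```

```text
eef_pos: [0.5292, -0.3129, 0.1068]
ft_force: [-1.5, 0.9, 7.4]
```

```bash
python3 -m creep '0 0 -0.001 0 0 0' |grep -E 'eef|ft'
```

```text
eef_pos: [0.5292, -0.3129, 0.1064]
ft_force: [-1.9, 0.3, 9.1]
```

```bash
python3 -m creep '0 0 -0.001 0 0 0' |grep -E 'eef|ft'
```

```text
eef_pos: [0.5293, -0.313, 0.1059]
ft_force: [-0.9, 0.9, 8.4]
```

```bash
python3 -m creep '0 0 -0.001 0 0 0' |grep -E 'eef|ft'
```

```text
eef_pos: [0.5294, -0.313, 0.1055]
ft_force: [0.1, 1.4, 10.1]
```

```bash
python3 -m creep '0 0 -0.001 0 0 0' |grep -E 'eef|ft'
```

```text
eef_pos: [0.5296, -0.3131, 0.1051]
ft_force: [-0.9, 1.0, 10.4]
```

```bash
python3 -m creep '0 0 -0.001 0 0 0' |grep -E 'eef|ft'
```

```text
eef_pos: [0.5297, -0.3131, 0.1047]
ft_force: [-0.3, 0.6, 10.1]
```

```bash
python3 -m creep '0 0 -0.001 0 0 0' |grep -E 'eef|ft'
```

```text
eef_pos: [0.5298, -0.3132, 0.1043]
ft_force: [-1.1, 1.2, 12.0]
```

```bash
python3 -m creep '0 0 -0.001 0 0 0' |grep -E 'eef|ft'
```

```text
eef_pos: [0.53, -0.3132, 0.1039]
ft_force: [-1.5, 1.2, 11.8]
```

```bash
python3 -m creep '0 0 -0.001 0 0 0' |grep -E 'eef|ft'
```

```text
eef_pos: [0.5302, -0.3131, 0.1032]
ft_force: [-0.2, 1.7, 6.6]
```

Snapped: the force fell from 11.8 to 6.6 N. I lift off at once.

```bash
python3 -m creep '0 0 0.01 0 0 0;0 0 0.02 0 0 0;0 0 0.03 0 0 0;0 0 0.04 0 0 0;0 0 0.06 0 0 0;0 0 0.09 0 0 0;0 0 0.13 0 0 0;0 0 0.17 0 0 0;0 0 0.17 0 0 0;0 0 0.17 0 0 0'; python3 - <<'E'
from h import *
s=state();print(s['eef_pos'],s['tool_rot'],s['ft_force'])
im,d=grab('side');cv2.imwrite('pics/s4.png',cv2.resize(im[110:210,325:425,::-1],(600,600),interpolation=cv2.INTER_CUBIC))
p=camera_params('side');E=np.array(p['extrinsics']);K=np.array(p['K'])
x,y,z=s['eef_pos']
P=np.array([[x,y,z+.055],[x,y,z-.006],[x,y,z-.042],[x,y,z-.078]])
q=cv2.projectPoints(P,cv2.Rodrigues(E[:3,:3])[0],E[:3,3],K,np.array(p['dist'],float))[0][:,0]
print(((q+.5-[325,110])*6-.5).round(0))
E
```

```text
clock: 13.55
eef_pos: [0.5284, -0.3125, 0.2031]
tool_rot: [-0.502, -3.101, 0.0]
ft_force: [0.2, -0.7, -2.3]
grip_width: 0.018
grip_force: 45.0
[ 0.52839824 -0.31249761  0.20309365] [-5.01877580e-01 -3.10119584e+00  1.08225752e-04] [ 0.18983495 -0.69847848 -2.27564121]
[[273.  95.]
 [268. 199.]
 [266. 259.]
 [263. 318.]]
```

View pics/s4.png

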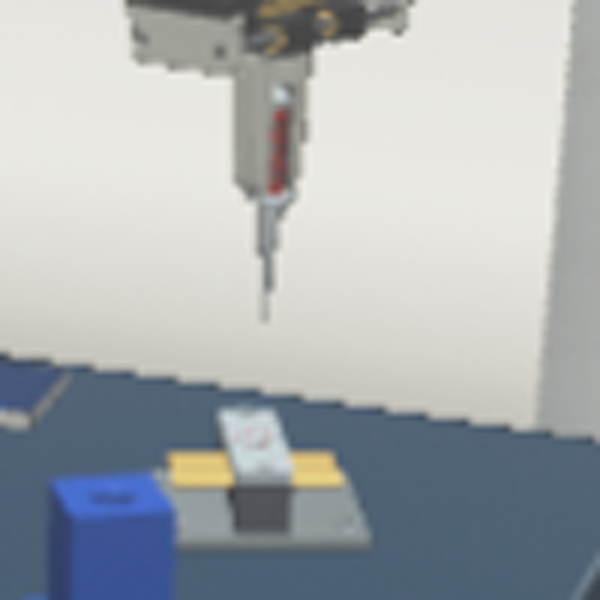

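The punch still hangs straight, with its point at crop (265,320) against a projected (263,318). I return it to the stand.

```bash
python3 -m creep '-0.004 0.05 0 0 0 0;-0.009 0.11 0 0 0 0;-0.014 0.18 0 0 0 0;-0.02 0.25 0 0 0 0;-0.025 0.32 0 0 0 0;-0.03 0.39 0 0 0 0;-0.036 0.46 0 0 0 0;-0.041 0.52 0 0 0 0;-0.044 0.57 0 0 0 0;-0.047 0.6038 0 0 0 0' && python3 -m creep '0 0 0 0 0 0;0 0 0 0 0 0;0 0 0 0 0 0;0 0 0 0 0 0;0 0 0 0 0 0;0 0 0 0 0 0;0 0 0 0 0 0'
```

```text
clock: 14.6
eef_pos: [0.4989, 0.0527, 0.2015]
tool_rot: [-0.495, -3.098, -0.0]
ft_force: [-0.0, 0.5, -1.6]
grip_width: 0.0179
grip_force: 45.0
clock: 15.3
eef_pos: [0.5005, 0.0493, 0.2032]
tool_rot: [0.503, 3.101, -0.0]
ft_force: [0.4, 0.4, -2.0]
grip_width: 0.0179
grip_force: 45.0
```

```bash
python3 -m creep '-0.0003 0.0008 -0.02 0 0 0;-0.0003 0.0008 -0.04 0 0 0;-0.0003 0.0008 -0.06 0 0 0;-0.0003 0.0008 -0.08 0 0 0;-0.0003 0.0008 -0.1 0 0 0;-0.0003 0.0008 -0.12 0 0 0;-0.0003 0.0008 -0.13 0 0 0;-0.0003 0.0008 -0.13 0 0 0' && python3 -m creep '0 0 -0.01 0 0 0;0 0 -0.02 0 0 0;0 0 -0.03 0 0 0;0 0 -0.03 0 0 0'
```

```text
clock: 16.1
eef_pos: [0.4999, 0.0501, 0.1245]
tool_rot: [-0.502, -3.1, 0.001]
ft_force: [-0.7, 0.4, -1.9]
grip_width: 0.0177
grip_force: 45.0
clock: 16.5
eef_pos: [0.4997, 0.0501, 0.1063]
tool_rot: [-0.501, -3.1, 0.001]
ft_force: [-0.4, 0.4, -1.9]
grip_width: 0.0181
grip_force: 45.0
```

```bash
python3 -m creep '0.0005 -0.0003 -0.008 0 0 0;0.0005 -0.0003 -0.016 0 0 0;0.0005 -0.0003 -0.023 0 0 0;0.0005 -0.0003 -0.027 0 0 0;0.0005 -0.0003 -0.027 0 0 0' && python3 -m creep '0 0 -0.001 0 0 0;0 0 -0.002 0 0 0;0 0 -0.002 0 0 0'
```

```text
clock: 17.0
eef_pos: [0.5003, 0.05, 0.0905]
tool_rot: [-0.502, -3.1, 0.0]
ft_force: [-0.2, -0.8, -2.0]
grip_width: 0.0177
grip_force: 45.0
clock: 17.3
eef_pos: [0.5007, 0.05, 0.0898]
tool_rot: [0.502, 3.101, 0.0]
ft_force: [-0.5, -0.1, -2.2]
grip_width: 0.0179
grip_force: 45.0
```

```bash
python3 -m creep '0 0 -0.001 0 0 0;0 0 -0.002 0 0 0;0 0 -0.002 0 0 0' |grep -E 'eef|ft'; python3 -m creep '0 0 -0.001 0 0 0;0 0 -0.0015 0 0 0;0 0 -0.0015 0 0 0' |grep -E 'eef|ft'
```

```text
eef_pos: [0.5006, 0.05, 0.0885]
ft_force: [-0.7, 0.1, -2.8]
eef_pos: [0.5007, 0.05, 0.0877]
ft_force: [-0.2, -0.5, -0.6]
```

```bash
python3 -m creep '0 0 -0.001 0 0 0;0 0 -0.001 0 0 0' |grep -E 'eef|ft'; python3 -m creep '0 0 0 0 0 0;0 0 0 0 0 0;0 0 0 0 0 0;0 0 0 0 0 0;0 0 0 0 0 0;0 0 0 0 0 0' 60 10
```

```text
eef_pos: [0.501, 0.0499, 0.0876]
ft_force: [-1.2, -0.4, 4.1]
clock: 18.7
eef_pos: [0.5004, 0.0498, 0.0868]
tool_rot: [-0.502, -3.101, 0.001]
ft_force: [-0.3, -0.3, 0.6]
grip_width: 0.0551
grip_force: 0.0
```

```bash
python3 -m creep '0 0 0.02 0 0 0;0 0 0.05 0 0 0;0 0 0.1 0 0 0;0 0 0.16 0 0 0;0 0 0.22 0 0 0;0 0 0.26 0 0 0;0 0 0.26 0 0 0;0 0 0.26 0 0 0;0 0 0.26 0 0 0'; python3 - <<'E'
from h import *
im,d=grab('side');a=cv2.resize(im[130:260,270:440,::-1],(600,459),interpolation=cv2.INTER_CUBIC);cv2.imwrite('pics/s5.png',a)
W=cloud('side',d);X,Y,Z=W[...,0],W[...,1],W[...,2]
m=(np.hypot(X-.5,Y-.05)<.02)&(Z>.1)&(Z<.18);print('punch top z',np.nanmax(Z[m]),np.nanmedian(W[m],0))
z=np.load('side0.npz');W0=cloud('side',z['d']);m=(np.hypot(W0[...,0]-.5,W0[...,1]-.05)<.02)&(W0[...,2]>.1)&(W0[...,2]<.18);print('before',m.sum(),np.nanmax(W0[...,2][m]) if m.any() else None)
E
```

```text
clock: 19.6
eef_pos: [0.4996, 0.0499, 0.2421]
tool_rot: [-0.501, -3.099, 0.001]
ft_force: [-0.1, 0.1, -0.1]
grip_width: 0.0557
grip_force: 0.0
punch top z 0.14816796434944518 [0.49560716 0.05796058 0.12536069]
before 112 0.14663701863045614
```

View pics/s5.png

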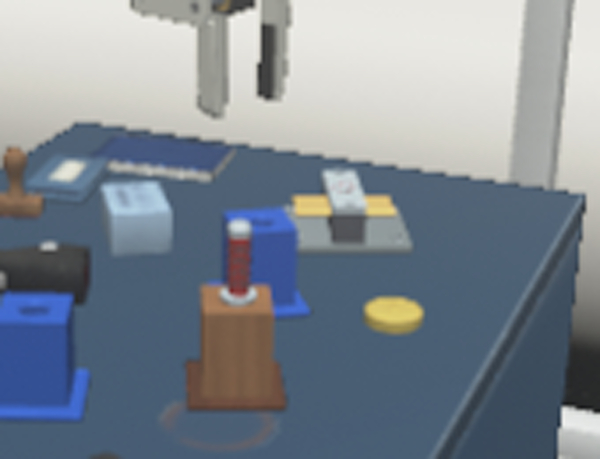

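The punch stands upright with its collar at crop (238,295) flush on the wooden stand. Its cap is at 0.148 m, which is fully home, and the gripper is clear.

```bash
python3 -c "
from station import *;print(hand_in())"
```

```text
the job is handed in; nothing more can be done
None
```

The punch snapped once, on the blank through the guide hole, and I eased off at once; it is back upright and fully home in its wooden stand, released, and the job was handed in at about 20 s.

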